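Reset and lock the bench air regulator

ROBOT

A 7-joint arm with a two-finger parallel gripper is mounted at the origin on a cart in front of the work surface, level with it; the furniture and walls round the work are solid. World frame = base frame: x ahead of the robot, y to its left, z up, the work surface at z = 0. Lengths are in m, angles in rad, forces in N, time in s.
With the tool pointing down it reaches from about 0.425 to 0.95 m from the base axis. Payload 16.7 kg.
Tool frame: the origin (TCP) lies on the mounting face of the last link; the fingertips stand 199 mm ahead of it and the grasp point (between the pads) lies grasp_offset ahead of it (grasp_offset is the distance from the TCP to the grasp point, in m); z points along the fingers, y is the line along which they close (so a half turn about z gives the same grasp; the last joint's range is limited). The gripper opens to 94 mm and grips with 3 to 60 N. Pads are 16 mm wide; open, the fingers measure 119 mm over their backs; the gripper's body (75 mm by 177 mm) begins 78 mm behind the grasp point.
Start: joints at [1.032, 0.426, 0.074, 1.606, -0.034, 1.111, -0.067], TCP at [0.256, -0.625, 0.405] pointing down, gripper open.
Joint ranges: [-2.85, 2.85], [-0.5, 2.14], [-1.23, 1.37], [0.21, 2.46], [-1.02, 4.16], [0.16, 2.05], [-2.73, 2.73]. Speed limits (rad/s): [1.89, 1.89, 2.39, 2.39, 3.01, 3.01, 3.01].

INTERFACE

Orientations are given as a unit quaternion [x, y, z, w].
In Python, from station import observe, camera, close_job, grasp_offset gives the robot as it stands. The module is installed in compiled form; this text tells all that it offers.
- The arm moves only by the tool send_rows, never from a script. Its argument "plan" is text: rows parted by semicolons, each of 4 numbers parted by spaces: the shift along the tool's x, y, z in m, then the turn about the tool's z in degrees. In form: x y z twist; .... A call has 1 to 12 rows; each row shifts and turns the commanded pose from where the row before left it, along the tool's axes as they then stand; what a row does not reach is not made up. A row lasts 1/8 s, in which the tool goes at most 62.5 mm and 10.7 degrees, less where a joint would pass 70% of its speed; a pose out of reach is approached as far as the arm can. A call is refused whole if a number of a shift passes 0.0625 or a number of a turn 10.7, either way. A call with a gripper value outside its range is refused whole. "gripper" is the finger opening in m, from 0 to 0.094, set as the call begins (left out, the last holds). The fingers move at their own pace and stop on an object; "force" is the grip in N (left out, the last holds). Time passes only in rows, so rows that do not move let the fingers close. It gives the time, the measured TCP pose, the force, the opening and the grip force at its end, in the units of the state.
- observe(): the state, without advancing time (a new reading comes with each control period).
- camera(name): name is "scene" or "top" or "wrist"; returns a dict with "frame" (400x640x3 uint8, red, green, blue), "camera_matrix" (3x3 intrinsics, pixels), "k1" (the pictures are not rectified: a ray, as slopes to the right and down, at radius r is drawn at 1 + k1 r^2 times it, then the intrinsics apply), "eye" and "rotation" of the camera in the world; the wrist camera has in their place "T_tool_cam" (4x4, takes a point from camera to tool coordinates, whose origin is the TCP and whose axes are the flange's). Camera axes: x right, y up, looking along -z (the intrinsics and any distortion apply to the point x, -y, -z); pixel columns grow to the right and rows downward; lengths in m; the calibration is good to about 2 mm. A picture is of the moment at which its call begins: read the wrist's pose just before it. There is no depth.
- close_job(): hands the job in; it is judged then, once.
The state is a dict: "time": time; "joints": joint angles; "dq": joint speeds; "tau": joint torques, N m; "tool_pos": TCP position; "eef_rot": TCP orientation; "contact_force": force on the tool from outside, world axes, zero at the start; "moment": the same for the moment, N m; "opening": opening from 0.0 (shut) to 1.0 (fully open); "grip_force": force on a finger pad.
Only numpy, scipy, OpenCV 4.12 (cv2) and the standard library are available. Lean on these libraries where they do the work, as an engineer would, in place of code of your own. Each camera call takes 0.05 s, during which the arm holds its last target. There are 200 camera calls.

TASK

Set the bench air regulator to its green mark: pull the blue knob up to unlock it, turn its white pointer to the green mark, find the notch there by feel, and push the knob back down fully home so that it is locked in that notch. Do not force the lock, neither by turning the knob while it is still locked nor by pressing hard beside the notch, and leave the other things on the bench where they are.

Things in the scene. Friction and masses are not known exactly. Their poses are not given: they have to be found in the camera images.
- regulator: bench air regulator bolted to the worktop: 120 x 120 x 8 mm aluminium foot, grey round body, black dial of 108 mm diameter on top, its face 80 mm above the worktop; round gauge at its front (own -x), brass ports left and right. Origin at the centre of the foot's underside, z up; the knob's axis is this z axis. It cannot move.
- knob: round blue knob upright on the dial: grip 36 mm diameter, 11 to 50 mm above the dial when home; under it a skirt of 52 mm diameter and a white pointer out to 40 mm from the axis (own -x direction), both below 9 mm. Origin on its axis at the dial's face when home, z up. Turns about z 1.6 rad either way from the front (regulator's -x), where it starts locked in a notch, midway between the marks.
- knob_grip (a point): point on the knob's axis at a good height to grip, 33 mm above the knob's origin (17 mm below its flat top); moves with it. A grip of about 15 N is enough, and slips rather than overloads the lock. Friction of turning 0.04 N m; play in a notch 0.04 rad either way
- knob_pointer (a point): the spot that the white pointer points at: 46 mm from the knob's axis along its pointer, the same radius as the marks; turns with the knob
- knob_lift (a joint): how far the knob is pulled up, m: 0 home, 0.018 fully out. It takes about 4 N either way against friction and stays where it is left. Locked below 0.008; above that it turns freely. Away from a notch the dog under it lands on a ring at 0.008; over a notch it goes down to 0.
- green_mark: green disc, 13 mm across, on the dial 46 mm from the axis, 1.12 rad to one side of the regulator's front (either side): the setting to choose. A rough guide: the hidden notch lies up to 0.28 rad to either side of it and has to be found by feel: with the dog resting lightly on the ring (some 5 N), turn in steps of at most 0.07 rad until the knob sinks.
- yellow_mark: yellow disc of the same make on the other side: another setting with a notch of its own, not wanted
- lock_dog: small brass dog hidden under the dial, carried by the knob below its pointer, 34 mm from the axis, which drops into the notches; 30 N on it is too much (a push of 5 to 10 N on the knob is enough). Origin on the knob's axis, 43 mm below the dial when home
- driver_1: yellow and black screwdriver, 200 mm, loose bystander
- pliers_2: blue-handled pliers, 160 mm, loose bystander
- sanding_block: black and grey sanding block, 110 x 58 x 30 mm, loose bystander
- tape_measure: orange tape measure, 93 x 64 x 32 mm, loose bystander
- adjustable_wrench: steel adjustable wrench, 190 mm, loose bystander
Not all that is in view belongs to the job. There is more than one size of the regulator; the one meant has the size given above.

How it is judged:
On the way, in this order (a step that is already met when the one before it is completed fails the run):
1. the knob is pulled up out of its notch (more than 9.5 mm) (value of joint knob_lift above 0.0095 m), for 0.1 s.
2. the knob, still up, is turned until its pointer is at the green mark (within 18 mm) (value of joint knob_lift above 0.006 m and horizontal distance between knob_pointer and green_mark below 0.018 m), for 0.1 s.
At the end, for the whole second after the job is handed in: The knob is fully home (less than 2 mm up), locked in the notch at the green mark (pointer spot within 18 mm of the mark, which the notch there always is), released and at rest (value of joint knob_lift below 0.002 m and horizontal distance between knob_pointer and green_mark below 0.018 m and linear speed of knob below 0.01 m/s); the robot touches nothing.
It fails at once if the lock is forced: more than 30 N on the dog under the knob (contact force between lock_dog and anything else above 30 N).
It fails at once if a bystander is moved by more than 20 mm (distance of any of driver_1, pliers_2, sanding_block, tape_measure, adjustable_wrench from where it was at the start of the episode above 0.02 m).
It also fails if it takes over 48 s, if anything falls off the work surface, if the arm or the gripper's body presses on something with over 40 N, if the wrist force passes 120 N, or if a joint passes its speed limit or range.

## Working session

There is one attempt and no reset: what is moved stays moved. The work goes in short steps, Python scripts to look and compute and a tool call to move; the robot and the scene stay as the last step left them, time stands still between calls to the robot, and variables do not carry over. Pictures are saved under pics/ and viewed, at most 10 in all, crops included, and the job is handed in when it is done.

Besides the shell and the picture viewer there is one more tool, called after ">>>" as name(argument=value, ...) on one line, values as JSON. send_rows: Moves the arm, as the interface text tells. Its arguments: {"type":"object","properties":{"plan":{"type":"string"},"gripper":{"type":"number"},"force":{"type":"number"}},"required":["plan"]}

```bash
mkdir -p pics
cat > h.py <<'E'
import numpy as np, cv2
from station import observe, camera, close_job, grasp_offset
from scipy.spatial.transform import Rotation as R
def pix2z(c,u,v,z):
    K=np.array(c["camera_matrix"]);p=np.array([(u-K[0,2])/K[0,0],(v-K[1,2])/K[1,1]])
    s=p.copy()
    for _ in range(30): s=p/(1+c["k1"]*(s@s))
    d=np.array(c["rotation"])@np.array([s[0],-s[1],-1.]); e=np.array(c["eye"])
    return e+d*(z-e[2])/d[2]
def save(c,n): cv2.imwrite("pics/"+n,c["frame"][:,:,::-1])
E
python3 - <<'E'
from h import *
import pickle
s=observe();print(s, grasp_offset)
for n in("top","scene"):
    c=camera(n);save(c,n+".png");pickle.dump(c,open(n+".pkl","wb"));print(n,c["camera_matrix"],c["k1"],c["eye"],c["rotation"])
E
```

```text
{'time': 0.0, 'joints': array([ 1.03253167,  0.42674821,  0.07385629,  1.60662531, -0.03408444,
        1.11080664, -0.06710251]), 'dq': array([-0.0010739 , -0.00080352,  0.00064668, -0.00116495, -0.00016488,
        0.00027659, -0.00014121]), 'tau': array([-9.14599877e-04, -9.35849547e+01,  3.66555154e+00, -4.54203629e+01,
       -4.88813873e-02,  1.99803949e-02,  3.57931140e-05]), 'tool_pos': array([ 0.25576607, -0.62446013,  0.40395673]), 'eef_rot': array([ 9.81170112e-01,  1.93144428e-01, -1.84525266e-04, -6.37889043e-04]), 'contact_force': array([0.0127411 , 0.16236898, 0.78800357]), 'moment': array([ 0.0126119 , -0.03279176, -0.0149476 ]), 'grip_force': 0.0, 'opening': 1.001940514390823} 0.1804
top [[395.12334563   0.         316.8600628 ]
 [  0.         395.12334563 200.0540434 ]
 [  0.           0.           1.        ]] -0.07034587356910008 [0.33061026 0.00188146 1.21776615] [ 0.04743325 -0.0622891  -0.69656496  0.71320924]
scene [[444.52242896   0.         322.23209099]
 [  0.         444.52242896 195.53042203]
 [  0.           0.           1.        ]] -0.11298440335222824 [-0.14071674  0.77527735  1.3316936 ] [-0.11966084  0.3167319   0.87982339 -0.33357605]
```

View pics/top.png

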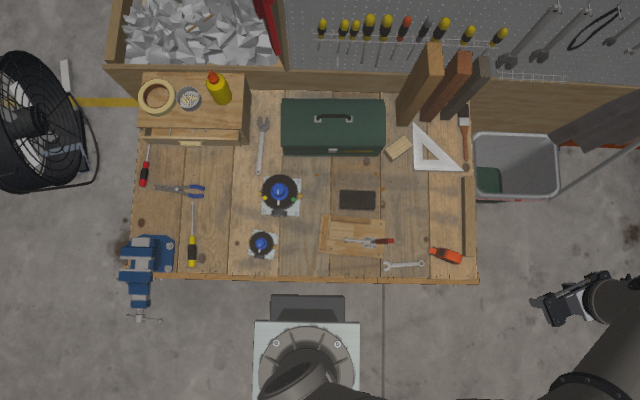

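View pics/scene.png

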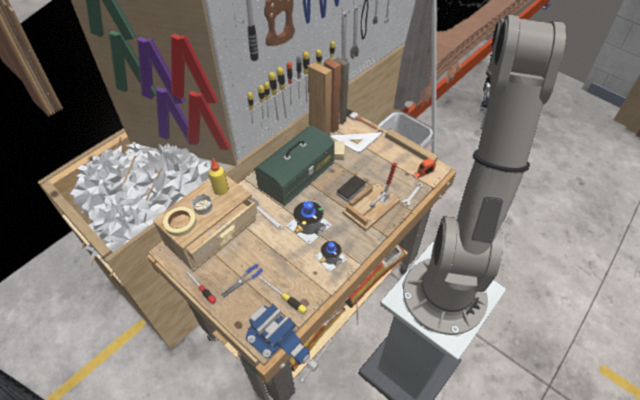

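Two candidates in the top view: the larger regulator at about (280,193), foot about 39 px wide, and a small one at (262,243), foot about 27 px wide. At about 325 px/m, a 120 mm foot should be 39 px wide, so the larger one fits. I'll confirm it in a crop.

```bash
sed -i 's/np.array(c\["rotation"\])@np.array(\[s\[0\],-s\[1\],-1.\])/R.from_quat(c["rotation"]).apply([s[0],-s[1],-1.])/' h.py
python3 - <<'E'
from h import *
import pickle
c=pickle.load(open("top.pkl","rb"))
f=c["frame"][160:265,230:330]
cv2.imwrite("pics/crop.png",cv2.resize(f[:,:,::-1],None,fx=5.7,fy=5.7,interpolation=cv2.INTER_CUBIC))
for p in[(262,177),(300,177),(300,215),(261,215)]: print(pix2z(c,*p,0))
h=cv2.cvtColor(c["frame"],cv2.COLOR_RGB2HSV)
for n,lo,hi in(("blue",100,125),("green",45,80),("yellow",15,32)):
    m=cv2.inRange(h,(lo,120 if n!="yellow" else 150,60),(hi,255,255));m[:160]=0;m[265:]=0;m[:,:235]=0;m[:,325:]=0
    k,l,st,ce=cv2.connectedComponentsWithStats(m)
    for i in range(1,k):
        if st[i,4]>3: print(n,st[i],ce[i],pix2z(c,*ce[i],.08),pix2z(c,*ce[i],.13))
E
```

```text
[0.59058238 0.15237887 0.        ]
[0.59368906 0.03297193 0.        ]
[0.47341633 0.02954423 0.        ]
[0.47039567 0.15025103 0.        ]
blue [271 183  17  17 222] [279.01351351 191.22522523] [0.53236091 0.09097448 0.08      ] [0.52349482 0.08705922 0.13      ]
blue [255 238  12  12  96] [260.92708333 243.14583333] [0.3801393  0.13729068 0.08      ] [0.37796271 0.13134001 0.13      ]
green [291 198   4   3  10] [292.8 199. ] [0.51039984 0.05001508 0.08      ] [0.50249885 0.04789982 0.13      ]
yellow [263 195   4   5  16] [264.5625 197.25  ] [0.51346874 0.13238658 0.08      ] [0.50543289 0.12665143 0.13      ]
```

View pics/crop.png

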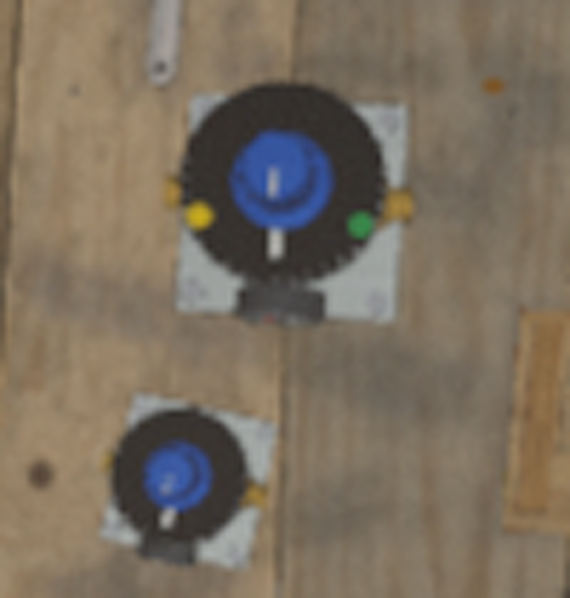

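The crop confirms the large regulator: its foot is about 38 px (120 mm), with a white pointer at the front, the green mark at the right (293,199) and the yellow at (264.5,197). The axis is at about (0.532, 0.0905). The pointer has to turn towards -y, which is a negative tool twist.

>>> send_rows(plan="0.033 -0.035 0 0;0.033 -0.035 0 0;0.033 -0.035 0 0;0.033 -0.035 0 0;0.033 -0.035 0 0;0.033 -0.035 0 0;0.033 -0.035 0 0;0.033 -0.035 0 0;0.033 -0.035 0 0;0.033 -0.035 0 0;0.033 -0.035 0 0;0.033 -0.035 0 0", gripper=0.094, force=15)

```text
time: 1.6
tool_pos: [0.4633, -0.0844, 0.4046]
eef_rot: [0.981, 0.193, -0.0, -0.0]
contact_force: [-0.2, -0.3, 0.2]
opening: 0.999
grip_force: 0.0
```

>>> send_rows(plan="0.033 -0.035 0 0;0.033 -0.035 0 0;0.033 -0.035 0 0;0.031 -0.032 0 0;0 0 0 0;0 0 0 0")

```text
time: 2.35
tool_pos: [0.5313, 0.0898, 0.4043]
eef_rot: [0.981, 0.193, -0.0, 0.0]
contact_force: [0.5, -0.4, -0.6]
opening: 1.002
grip_force: 0.0
```

```bash
cat >> h.py <<'E'
def wrist():
    s=observe();c=camera("wrist");T=np.array(c["T_tool_cam"]);q=R.from_quat(s["eef_rot"])
    c["eye"]=s["tool_pos"]+q.apply(T[:3,3]);c["rotation"]=(q*R.from_matrix(T[:3,:3])).as_quat();return s,c
E
python3 - <<'E'
from h import *
import pickle
s,c=wrist();save(c,"w1.png");pickle.dump(c,open("w1.pkl","wb"));print(s["tool_pos"],s["eef_rot"],s["joints"],s["contact_force"],s["time"])
h=cv2.cvtColor(c["frame"],cv2.COLOR_RGB2HSV)
for n,lo,hi in(("blue",100,125),("green",45,80),("yellow",15,32)):
    m=cv2.inRange(h,(lo,120 if n!="yellow" else 150,60),(hi,255,255))
    k,l,st,ce=cv2.connectedComponentsWithStats(m)
    for i in range(1,k):
        if st[i,4]>60: print(n,st[i],ce[i],pix2z(c,*ce[i],.08),pix2z(c,*ce[i],.13))
E
```

```text
[0.531317   0.08981935 0.40434096] [ 9.81169956e-01  1.93145904e-01 -4.17613857e-04  5.76917297e-05] [ 0.09116683  0.23537492 -0.43779915  1.8889058   0.11471953  1.0425298
 -1.5761509 ] [ 0.45919429 -0.3799968  -0.6431175 ] 2.35
blue [ 66  51  45  31 518] [87.67567568 64.56177606] [0.56266116 0.30862666 0.08      ] [0.56932886 0.2774271  0.13      ]
blue [ 58  76  45  27 450] [78.16       89.15777778] [0.5403555  0.31162148 0.08      ] [0.55069733 0.27992862 0.13      ]
blue [ 286  168   61   66 2899] [316.19351501 198.60227665] [0.52791927 0.08989734 0.08      ] [0.54030958 0.09472635 0.13      ]
blue [  0 184   8  17  67] [  3.2238806  191.40298507] [0.42379206 0.36309611 0.08      ] [0.45333395 0.32292447 0.13      ]
blue [  0 207   6  42 110] [  1.41818182 223.27272727] [0.39090962 0.36041641 0.08      ] [0.42586783 0.32068617 0.13      ]
blue [201 289  33  39 657] [218.49162861 308.88584475] [0.3900968  0.13563637 0.08      ] [0.4251889  0.13293136 0.13      ]
green [342 227  15  14 160] [349.11875 233.44375] [0.50917193 0.05035363 0.08      ] [0.52465025 0.06169619 0.13      ]
[... 704 characters left out ...]
7095501 -0.15345217  0.08      ] [ 0.57625657 -0.1085392   0.13      ]
yellow [ 32 256  25  18 315] [ 43.21587302 264.54285714] [0.36564049 0.31115123 0.08      ] [0.40476097 0.27953583 0.13      ]
yellow [252 292   9  17  80] [255.3125 301.7375] [0.4115069  0.10522628 0.08      ] [0.44307237 0.10753035 0.13      ]
yellow [101 311  25  19 192] [113.25       319.91666667] [0.3345112 0.2306509 0.08     ] [0.37875923 0.21229532 0.13      ]
yellow [525 314  24  64 358] [539.32681564 351.89106145] [ 0.46287235 -0.18853144  0.08      ] [ 0.48597703 -0.1378403   0.13      ]
yellow [ 88 316  29  62 559] [ 97.50089445 353.02325581] [0.28656271 0.23861166 0.08      ] [0.33870869 0.2189448  0.13      ]
```

View pics/w1.png

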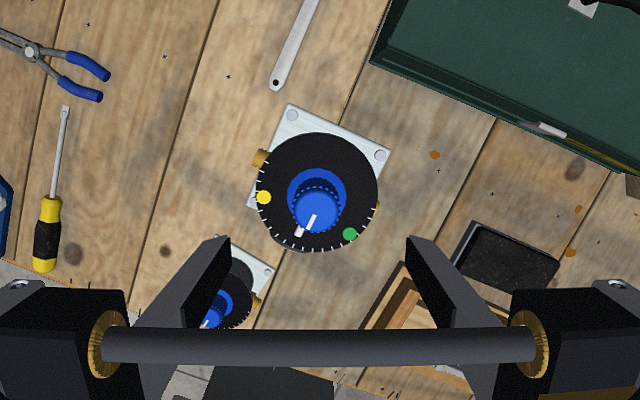

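The wrist view shows the knob top centred near (317,212), the green mark at (349,233) and the yellow at (263,197). The fingers straddle the knob and nothing is in their way. The axis is at about (0.531, 0.091), so I'll shift about 1 mm, descend 111 mm and close.

>>> send_rows(plan="0 -0.001 0.03 0;0 0 0.03 0;0 0 0.03 0;0 0 0.021 0;0 0 0 0;0 0 0 0")

```text
time: 3.15
tool_pos: [0.5313, 0.0906, 0.2946]
eef_rot: [0.981, 0.193, 0.0, 0.0]
contact_force: [0.3, 0.5, 0.7]
opening: 1.003
grip_force: 0.0
```

>>> send_rows(plan="0 0 0 0;0 0 0 0;0 0 0 0;0 0 0 0;0 0 0 0;0 0 0 0;0 0 0 0;0 0 0 0", gripper=0.03, force=15)

```text
time: 4.15
tool_pos: [0.531, 0.0913, 0.2937]
eef_rot: [0.981, 0.193, -0.0, -0.0]
contact_force: [-1.0, 1.9, 1.2]
opening: 0.381
grip_force: 15.0
```

>>> send_rows(plan="0 0 -0.003 0;0 0 -0.003 0;0 0 -0.003 0;0 0 -0.003 0;0 0 -0.002 0;0 0 0 0;0 0 0 0")

```text
time: 5.03
tool_pos: [0.5311, 0.0913, 0.308]
eef_rot: [0.981, 0.193, 0.0, -0.0]
contact_force: [-3.0, 3.9, 0.0]
opening: 0.382
grip_force: 15.0
```

Run:
```python
from h import *
s,c=wrist();save(c,"w2.png");print(s["tool_pos"],s["contact_force"],s["moment"])
```

```text
[0.53105188 0.09133    0.30804821] [-3.02290119  3.86990976  0.01255139] [1.17045797 0.7260608  0.0330417 ]
```

View pics/w2.png

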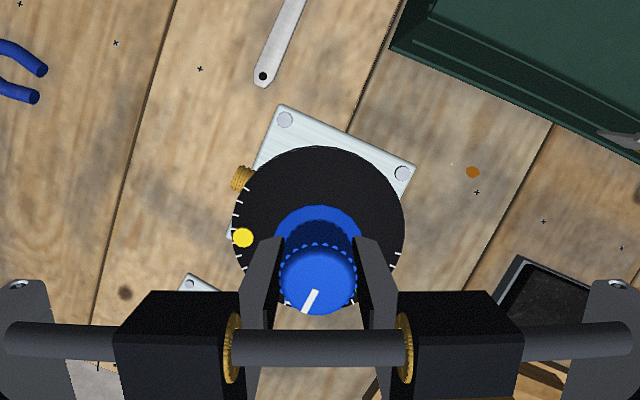

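The picture shows the knob between the pads, with its top centred at about (319,281). I'll compare that with where it should project if it was lifted and if it slipped.

Run:
```python
from h import *
c=camera("wrist");T=np.array(c["T_tool_cam"]);K=np.array(c["camera_matrix"]);print(T)
for z in(.1634,.1779):
    p=np.linalg.inv(T)@[0,0,z,1];s=np.array([p[0],-p[1]])/-p[2];k=1+c["k1"]*(s@s)
    print(z,K[:2,:2]@(s*k)+K[:2,2],"rad px",K[0,0]*.018/-p[2])
```

```text
[[-9.69196758e-05  9.64621347e-01  2.63639239e-01  7.76228513e-02]
 [ 9.99999971e-01  1.52054917e-04 -1.88726633e-04  2.18925436e-05]
 [-2.22137381e-04  2.63639213e-01 -9.64621333e-01  2.07266728e-02]
 [ 0.00000000e+00  0.00000000e+00  0.00000000e+00  1.00000000e+00]]
0.1634 [317.72392386 285.89804416] rad px 41.00915347819508
0.1779 [317.72555567 271.16380549] rad px 37.675791979355346
```

Run:
```python
from h import *
f=cv2.imread("pics/w2.png")
cv2.imwrite("pics/w2c.png",cv2.resize(f[190:330,230:410],None,fx=4.2,fy=4.2,interpolation=cv2.INTER_CUBIC))
```

```text
(no output)
```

View pics/w2c.png

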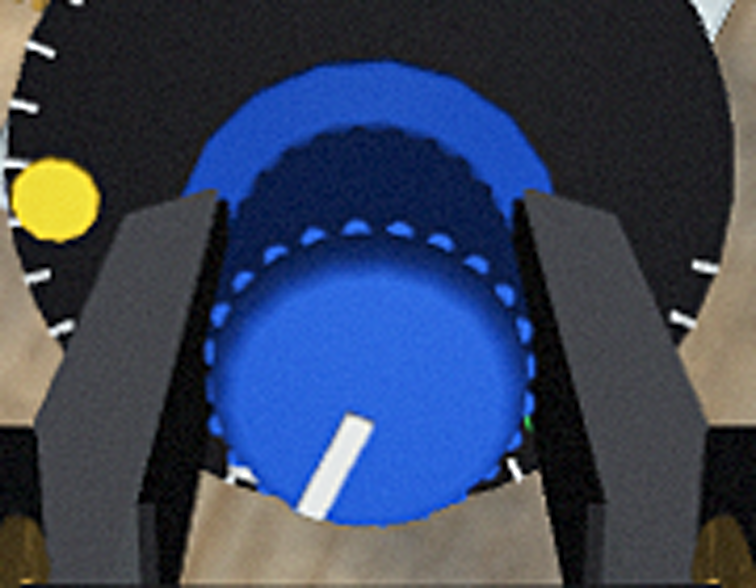

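Run:
```python
from h import *
c=camera("wrist");T=np.array(c["T_tool_cam"]);K=np.array(c["camera_matrix"]);tz=.30805
def pr(x,zw,y=0):
    p=np.linalg.inv(T)@[x,y,tz-zw,1];s=np.array([p[0],-p[1]])/-p[2];k=1+c["k1"]*(s@s)
    return (K[:2,:2]@(s*k)+K[:2,2]).round(1)
print("dial far (146)",pr(.054,.08))
for l in(0,.004,.008,.012,.014): print(l,"skirt far (204.3)",pr(.026,.089+l),"top centre(279.3), bottom(315), top(243.6)",pr(0,.13+l),pr(-.018,.13+l),pr(.018,.13+l))
```

```text
dial far (146) [317.7 145.8]
0 skirt far (204.3) [317.7 197. ] top centre(279.3), bottom(315), top(243.6) [317.7 271. ] [317.7 304. ] [317.7 235.8]
0.004 skirt far (204.3) [317.7 198.8] top centre(279.3), bottom(315), top(243.6) [317.7 274.8] [317.7 308.4] [317.7 239. ]
0.008 skirt far (204.3) [317.7 200.7] top centre(279.3), bottom(315), top(243.6) [317.7 278.8] [317.7 313. ] [317.7 242.3]
0.012 skirt far (204.3) [317.7 202.6] top centre(279.3), bottom(315), top(243.6) [317.7 283. ] [317.7 317.8] [317.7 245.7]
0.014 skirt far (204.3) [317.7 203.6] top centre(279.3), bottom(315), top(243.6) [317.7 285.2] [317.7 320.3] [317.7 247.5]
```

Ambiguous: the knob top suggests about 9 mm of lift and the skirt about 14 mm. I'll lift a little more and watch the force while moving.

>>> send_rows(plan="0 0 -0.001 0;0 0 -0.001 0;0 0 -0.001 0")

```text
time: 5.55
tool_pos: [0.531, 0.0913, 0.3108]
eef_rot: [0.981, 0.193, -0.0, -0.0]
contact_force: [-1.9, 6.0, -5.0]
opening: 0.378
grip_force: 15.0
```

```bash
cat > k.py <<'E'
from h import *
s,c=wrist();T=np.array(c["T_tool_cam"]);K=np.array(c["camera_matrix"]);tz=s["tool_pos"][2]
def pr(x,zw):
    p=np.linalg.inv(T)@[x,0,tz-zw,1];q=np.array([p[0],-p[1]])/-p[2];k=1+c["k1"]*(q@q)
    return (K[:2,:2]@(q*k)+K[:2,2])[1]
h=cv2.cvtColor(c["frame"],cv2.COLOR_RGB2HSV)
col=cv2.inRange(h,(100,120,40),(125,255,255))[:,312:322].mean(1)>127
r=np.where(col)[0];b,t=r.max()+.5,r.min()-.5
L=np.arange(-.005,.025,.0005)
print("z",tz.round(4),"F",s["contact_force"].round(1),"M",s["moment"].round(2),"t",s["time"],"opening",round(s["opening"],3),
 "rows",t,b,"lift by top",L[np.argmin([abs(pr(-.018,.13+l)-b) for l in L])].round(4),"by skirt",L[np.argmin([abs(pr(.026,.089+l)-t) for l in L])].round(4))
E
python3 k.py
```

```text
z 0.3108 F [-1.9  6.  -5. ] M [1.22 0.24 0.01] t 5.55 opening 0.378 rows 202.5 314.5 lift by top 0.012 by skirt 0.0145
```

The knob rose with the tool (+2.6 mm by its top, -5 N friction), so it is gripped and about 12 mm up. I'll raise it 1.5 mm more, turn -46°, and then search from there.

>>> send_rows(plan="0 -0.0005 -0.0015 0;0 0 0 -6;0 0 0 -8;0 0 0 -8;0 0 0 -8;0 0 0 -8;0 0 0 -8;0 0 0 0;0 0 0 0")

```text
time: 6.72
tool_pos: [0.5306, 0.0917, 0.312]
eef_rot: [0.828, 0.561, -0.0, -0.0]
contact_force: [-2.0, 5.8, -8.6]
opening: 0.382
grip_force: 15.0
```

Run:
```python
from h import *
s,c=wrist();save(c,"w3.png");print(s["tool_pos"],s["eef_rot"],s["contact_force"],s["moment"],s["joints"])
c=camera("top");cv2.imwrite("pics/t3.png",cv2.resize(c["frame"][150:240,230:330,::-1],None,fx=6,fy=6))
```

```text
[0.53060934 0.09171309 0.31195702] [ 8.27653741e-01  5.61238859e-01 -3.00531545e-04 -3.70095319e-04] [-1.97918079  5.79114018 -8.55930168] [1.38044769 0.32813752 0.01827277] [ 0.19420929  0.36888652 -0.58393663  1.9705398   0.26081773  0.87680049
 -0.90641762]
```

View pics/w3.png

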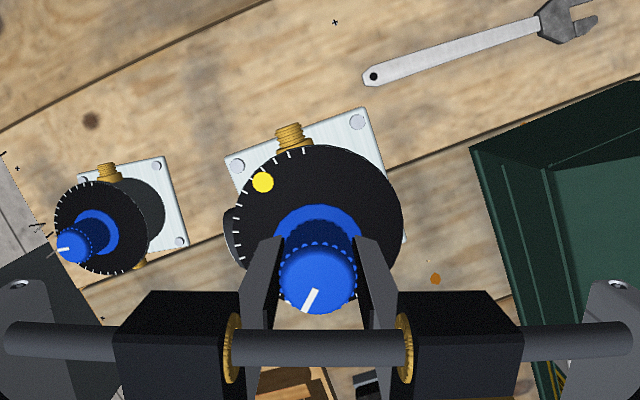

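The white line on the knob kept its place relative to the fingers, so the knob turned with the tool (46°). Now I'll lower it carefully onto the ring.

>>> send_rows(plan="0 0 0.001 0;0 0 0.001 0;0 0 0.001 0;0 0 0.001 0")

```text
time: 7.32
tool_pos: [0.5306, 0.0918, 0.3085]
eef_rot: [0.828, 0.561, -0.0, -0.0]
contact_force: [-4.7, 5.1, 3.1]
opening: 0.383
grip_force: 15.0
```

>>> send_rows(plan="0 0 0.001 0;0 0 0 0")

```text
time: 7.58
tool_pos: [0.5306, 0.0918, 0.3074]
eef_rot: [0.828, 0.561, -0.0, -0.0]
contact_force: [-4.0, 5.6, 0.9]
opening: 0.379
grip_force: 15.0
```

```bash
python3 k.py
```

```text
z 0.3074 F [-4.   5.6  0.9] M [ 1.22  1.09 -0.  ] t 7.575 opening 0.379 rows 202.5 314.5 lift by top 0.009 by skirt 0.0125
```

>>> send_rows(plan="0 0 0.001 0;0 0 0 0")

```text
time: 7.88
tool_pos: [0.5306, 0.0918, 0.3064]
eef_rot: [0.828, 0.561, -0.0, -0.0]
contact_force: [-3.3, 5.2, 0.8]
opening: 0.38
grip_force: 15.0
```

>>> send_rows(plan="0 0 0.001 0;0 0 0 0")

```text
time: 8.12
tool_pos: [0.5306, 0.0918, 0.3054]
eef_rot: [0.828, 0.561, -0.0, -0.0]
contact_force: [-4.5, 4.8, 0.8]
opening: 0.383
grip_force: 15.0
```

>>> send_rows(plan="0 0 0.001 0;0 0 0 0")

```text
time: 8.38
tool_pos: [0.5306, 0.0918, 0.3044]
eef_rot: [0.828, 0.561, -0.0, -0.0]
contact_force: [-4.4, 5.5, 1.3]
opening: 0.381
grip_force: 15.0
```

>>> send_rows(plan="0 0 0.001 0;0 0 0 0")

```text
time: 8.62
tool_pos: [0.5306, 0.0919, 0.3035]
eef_rot: [0.828, 0.561, -0.0, -0.0]
contact_force: [-3.9, 4.9, 0.2]
opening: 0.382
grip_force: 15.0
```

>>> send_rows(plan="0 0 0.001 0;0 0 0 0")

```text
time: 8.88
tool_pos: [0.5306, 0.0918, 0.3024]
eef_rot: [0.828, 0.561, -0.0, -0.0]
contact_force: [-3.9, 4.6, 0.1]
opening: 0.377
grip_force: 15.0
```

>>> send_rows(plan="0 0 0.0007 0;0 0 0 0")

```text
time: 9.12
tool_pos: [0.5306, 0.0918, 0.3018]
eef_rot: [0.828, 0.561, -0.0, -0.0]
contact_force: [-4.5, 5.8, 2.0]
opening: 0.378
grip_force: 15.0
```

>>> send_rows(plan="0 0 0.0005 0;0 0 0 0")

```text
time: 9.38
tool_pos: [0.5307, 0.0919, 0.3016]
eef_rot: [0.828, 0.561, -0.0, -0.0]
contact_force: [-6.4, 5.1, 7.3]
opening: 0.385
grip_force: 15.0
```

>>> send_rows(plan="0 0 0.0005 0;0 0 0 0")

```text
time: 9.62
tool_pos: [0.5307, 0.092, 0.3014]
eef_rot: [0.828, 0.561, -0.0, 0.0]
contact_force: [-8.3, 3.4, 13.1]
opening: 0.381
grip_force: 15.0
```

```bash
python3 k.py
```

```text
z 0.3014 F [-8.3  3.4 13.1] M [1.02 2.28 0.02] t 9.625 opening 0.381 rows 203.5 314.5 lift by top 0.003 by skirt 0.008
```

The dog is on the ring at z of about 0.3017. I'll back off 0.4 mm for a light preload and search in 3° steps.

>>> send_rows(plan="0 0 -0.0004 0;0 0 0 -3;0 0 0 0")

```text
time: 10.05
tool_pos: [0.5306, 0.0919, 0.3015]
eef_rot: [0.812, 0.583, -0.0, -0.0]
contact_force: [-6.9, 4.4, 8.3]
opening: 0.38
grip_force: 15.0
```

>>> send_rows(plan="0 0 0 -3;0 0 0 0")

```text
time: 10.3
tool_pos: [0.5306, 0.0919, 0.3014]
eef_rot: [0.797, 0.604, -0.0, -0.0]
contact_force: [-7.2, 4.5, 6.1]
opening: 0.377
grip_force: 15.0
```

>>> send_rows(plan="0 0 0.0001 -3;0 0 0 0")

```text
time: 10.55
tool_pos: [0.5305, 0.0919, 0.3011]
eef_rot: [0.781, 0.625, -0.0, -0.0]
contact_force: [-6.0, 5.6, 2.9]
opening: 0.378
grip_force: 15.0
```

>>> send_rows(plan="0 0 0 -3;0 0 0 0")

```text
time: 10.8
tool_pos: [0.5305, 0.0919, 0.3011]
eef_rot: [0.764, 0.645, -0.0, -0.0]
contact_force: [-6.6, 5.4, 3.0]
opening: 0.38
grip_force: 15.0
```

>>> send_rows(plan="0 0 0.0004 0;0 0 0 0")

```text
time: 11.05
tool_pos: [0.5305, 0.0919, 0.3006]
eef_rot: [0.764, 0.645, -0.0, -0.0]
contact_force: [-6.1, 5.2, 2.3]
opening: 0.379
grip_force: 15.0
```

```bash
python3 k.py
```

```text
z 0.3006 F [-6.1  5.2  2.3] M [1.2  1.41 0.02] t 11.05 opening 0.379 rows 146.5 314.5 lift by top 0.0025 by skirt -0.005
```

It sank without resistance. I'll test with another 1 mm.

>>> send_rows(plan="0 0 0.0005 0;0 0 0.0005 0;0 0 0 0")

```text
time: 11.48
tool_pos: [0.5305, 0.0919, 0.2996]
eef_rot: [0.764, 0.645, -0.0, -0.0]
contact_force: [-5.6, 4.1, 1.7]
opening: 0.379
grip_force: 15.0
```

>>> send_rows(plan="0 0 0.0005 0;0 0 0.0005 0;0 0 0 0")

```text
time: 11.85
tool_pos: [0.5305, 0.0918, 0.2986]
eef_rot: [0.764, 0.645, -0.0, -0.0]
contact_force: [-5.3, 5.2, 1.5]
opening: 0.383
grip_force: 15.0
```

It is in the notch, at about -58° (1.01 rad). I'll carry on to home at z of about 0.2937.

>>> send_rows(plan="0 0 0.0007 0;0 0 0.0007 0;0 0 0.0007 0;0 0 0.0007 0;0 0 0 0")

```text
time: 12.48
tool_pos: [0.5305, 0.0918, 0.2958]
eef_rot: [0.764, 0.645, -0.0, -0.0]
contact_force: [-5.2, 5.7, 1.1]
opening: 0.379
grip_force: 15.0
```

>>> send_rows(plan="0 0 0.0005 0;0 0 0.0005 0;0 0 0.0005 0;0 0 0 0")

```text
time: 12.98
tool_pos: [0.5305, 0.0919, 0.2943]
eef_rot: [0.764, 0.645, -0.0, -0.0]
contact_force: [-5.2, 4.5, 1.0]
opening: 0.378
grip_force: 15.0
```

>>> send_rows(plan="0 0 0.0005 0;0 0 0.0003 0;0 0 0 0")

```text
time: 13.35
tool_pos: [0.5305, 0.0919, 0.2937]
eef_rot: [0.764, 0.645, -0.0, -0.0]
contact_force: [-7.4, 5.6, 6.9]
opening: 0.381
grip_force: 15.0
```

It has bottomed out exactly 8 mm below the ring. Now I'll press slightly, release and retreat.

>>> send_rows(plan="0 0 0.0002 0;0 0 0 0")

```text
time: 13.6
tool_pos: [0.5305, 0.0919, 0.2937]
eef_rot: [0.764, 0.645, -0.0, -0.0]
contact_force: [-8.2, 3.6, 10.5]
opening: 0.382
grip_force: 15.0
```

>>> send_rows(plan="0 0 0 0;0 0 0 0;0 0 0 0;0 0 0 0;0 0 0 0;0 0 0 0", gripper=0.09)

```text
time: 14.35
tool_pos: [0.5309, 0.0916, 0.2931]
eef_rot: [0.765, 0.645, -0.0, -0.0]
contact_force: [-0.4, -0.4, 1.2]
opening: 0.947
grip_force: 0.0
```

>>> send_rows(plan="0 0 -0.02 0;0 0 -0.03 0;0 0 -0.03 0;0 0 -0.03 0;0 0 0 0;0 0 0 0")

```text
time: 15.1
tool_pos: [0.5307, 0.0915, 0.4035]
eef_rot: [0.765, 0.645, 0.0, 0.0]
contact_force: [-0.0, -0.1, -0.2]
opening: 0.956
grip_force: 0.0
```

Run:
```python
from h import *
s,c=wrist();print(s["tool_pos"],s["contact_force"],s["opening"],s["time"])
f=c["frame"][130:290,200:440,::-1];cv2.imwrite("pics/w4.png",cv2.resize(f,None,fx=3.3,fy=3.3,interpolation=cv2.INTER_CUBIC))
e=np.array(c["eye"]);print(e)
T=np.array(c["T_tool_cam"]);K=np.array(c["camera_matrix"])
def pr(w):
    p=R.from_quat(c["rotation"]).inv().apply(np.array(w)-e);q=np.array([p[0],-p[1]])/-p[2];return ((K[:2,:2]@(q*(1+c["k1"]*(q@q)))+K[:2,2]-[200,130])*3.3).round()
for z in(.13,.138): print("top centre",z,pr([.5307,.0912,z]),"r",K[0,0]*.018/(e[2]-z)*3.3)
```

```text
[0.53072003 0.09154639 0.40350766] [-0.04740921 -0.06850709 -0.15125857] 0.9557582754943136 15.1
[0.54452611 0.16749338 0.38278075]
top centre 0.13 [385. 272.] r 84.63608799116992
top centre 0.138 [385. 283.] r 87.40219070107877
```

View pics/w4.png

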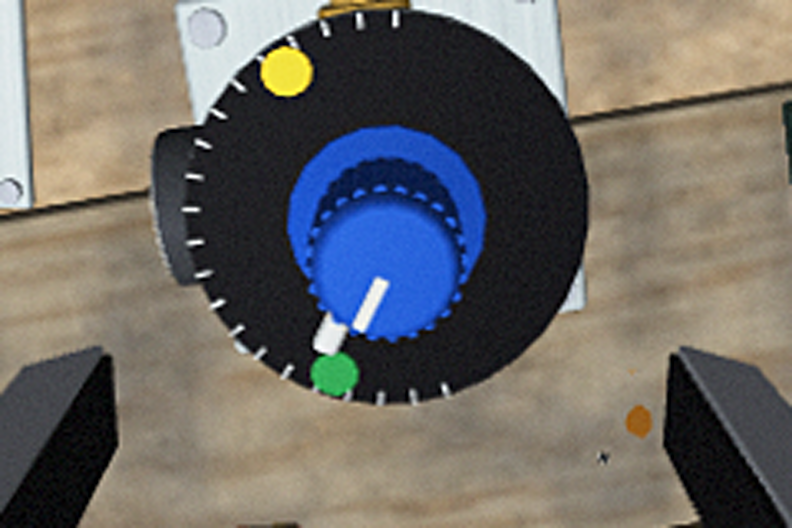

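The pointer end is at about (328,335), next to the green mark at (335,374). The knob top is centred at about (387,263), no higher than the home prediction (385,272), so the knob is home. Nothing touches the gripper.

```bash
python3 -c "
from station import close_job;print(close_job())"
```

```text
the job is handed in; nothing more can be done
None
```

The job is handed in: the regulator's blue knob is pushed fully home in the notch it sank into at the green mark (about 1.01 rad from the front). The gripper has released it and is clear, at 15.1 s of the 48 s allowed; `close_job()` returned no verdict.

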